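# Light up the amber cylinder on the sorting box

## Task

Stand the amber cylinder upright in the middle of the round pale window on the sorting box, let go of it, and switch the light on: press the raised half of the round black rocker until it snaps over. The little ones are napping, so the square white music switch must stay off all the time.

Things in the scene. Friction and masses are not known exactly. Their poses are not given: they have to be found in the camera images.
- amber_center (a point): Centre (half-way up) of the translucent amber acrylic cylinder, 40 mm across, 50 mm tall, 75 g, loose, upright on the shelf left or right of the sorting box, 20 mm or more clear of its neighbours. It swaps places with the other acrylic shapes (frosted square, violet triangle, green half-circle, 30 mm high), which are not needed.
- window (a point): Centre of the top face of the round pale light window, 90 mm across, 2 mm above the 45 mm high flat lid of the mint-green sorting box (fixed, 200 mm in x, 300 mm in y, box middle at y -85 mm from here). Axes are the box's: z up, y along its long side, x across it, away from the robot but for the box's yaw (0.3 rad at most).
- power (a joint): Round black rocker, a flat disc 56 mm wide; pivot at x +45, y -185, z +10 mm in window axes, turning about y. rad: -0.22 off (start), +0.22 on. When off its +x half (white dot) is raised: the top 20 mm out from the pivot is 18 mm above the window face, level 14, on 10. Pressing there takes 5 N, fading to 0 at level; beyond it snaps to on and stays. Grey collar, 1 mm above the window face.
- music (a joint): Square white music rocker, 44 mm wide, in a blue collar, a bystander; pivot at x -55, y -185, z +10 mm in window axes, turning about y. It snaps over like the black one. rad: -0.22 off (start, its +x half with a blue dot raised), +0.22 on. Must stay off.
There are look-alikes about, which are no part of the job. Of the things that look like the part that bears amber_center, the middle-sized one is meant.

How it is judged (in metres and radians):
At the end, for the whole second after the job is handed in: The amber cylinder stands upright (within 10 degrees) on the round window, its axis within 20 mm of the window's centre; the black power rocker has snapped over to on (above 0.15 rad) and the white music rocker is still off (below -0.15 rad) (horizontal distance between amber_center and window below 0.02 m and z of amber_center in the frame of window between 0.02 and 0.03 m and angle between amber_center's own z axis and vertical below 0.17 rad and value of joint power above 0.15 rad and value of joint music below -0.15 rad); the robot touches nothing.
It fails at once if the music switch is pushed past its centre (value of joint music above 0 rad).
It also fails if it takes over 45 s, if anything falls off the work surface, if the arm or the gripper's body presses on something with over 40 N, if the wrist force passes 120 N, or if a joint passes its speed limit or range.

## Robot

A 6-joint arm with a two-finger parallel gripper is mounted at the origin on the work surface. World frame = base frame: x ahead of the robot, y to its left, z up, the work surface at z = 0. Lengths are in mm, angles in rad, forces in N, time in s.
With the tool pointing down it reaches from about 325 to 875 mm from the base axis. Payload 4.4 kg.
Tool frame: the origin (TCP) lies at the very end of the fingers, on their centre line; the grasp point (between the pads) lies 19 mm behind it; z points along the fingers, y is the direction in which the jaws open and shut (so a half turn about z gives the same grasp; the last joint's range is limited). The gripper opens to 85 mm and grips with 20 to 120 N. Pads are 22 mm wide; open, the fingers measure 114 mm over their backs; the gripper's body (76 mm by 85 mm) begins 54 mm behind the grasp point. The pads swing forward as they close: fully open they stand 13 mm farther back than shut.
Start: joints at [0.992, 0.207, 1.542, -0, 1.393, -0.15], TCP at [239.083, 522.94, 231.282] pointing down, gripper open.
Joint ranges: [-2.73, 2.73], [-0.86, 2.22], [0.23, 2.46], [-1.11, 4.25], [0.08, 2.63], [-2.82, 2.82]. Speed limits (rad/s): [2.79, 2.79, 3.14, 3.14, 3.14, 3.14].

## Interface

Orientations are given as a unit quaternion [x, y, z, w].
In Python, from plant import env, optics, workorder gives the robot as it stands.
- The arm moves only by the tool servo_tool, never from a script. Its argument "deltas" is a list of rows, each a list of 3 entries, a list of its own where there are three numbers: the shift along the tool's x, y, z in units of 0.15 m (1.0 is 0.15 m), then the turn, a rotation vector about the tool's x, y, z in units of 30 degrees (1.0 is 30 degrees), then the opening, from 0 (shut) to 1 (fully open). In form: [[[tx, ty, tz], [ax, ay, az], fingers], ...]. A call has 1 to 12 rows; each row is the pose to reach, as a shift and turn from the pose commanded when the call began, along the tool's axes at that moment; what a row does not reach only later rows make up. A row lasts 1/8 s, in which the tool goes at most 62.5 mm and 10.7 degrees, less where a joint would pass 70% of its speed; a pose out of reach is approached as far as the arm can. A call with a number of a shift or a turn outside -1 to 1 is refused whole. A call with a gripper value outside its range is refused whole. The fingers move at their own pace and stop on an object; "grip_force" is the grip in N (left out, the last holds). Time passes only in rows, so rows that repeat a pose let the fingers close. It gives the time, the measured TCP pose, the force and the opening at its end, in the units of the state.
- env.sense(): the state, without advancing time (a new reading comes with each control period).
- optics.snapshot(name): name is "scene" or "top" or "wrist"; returns a dict with "img" (384x512x3 uint8, red, green, blue), "mtx" (3x3 intrinsics, pixels), "R" (3x3) and "t" (3): a world point X has camera coordinates R X + t; the wrist camera has in their place "mount" (4x4, takes a point from camera to tool coordinates, whose origin is the TCP and whose axes are the flange's). Camera axes: x right, y down, z forward; pixel columns grow to the right and rows downward; lengths in mm; the calibration is good to about 2 mm. A picture is of the moment at which its call begins: read the wrist's pose just before it. There is no depth.
- workorder.hand_in(): hands the job in, once; it reports no verdict.
The state is a dict: "time_s": time; "joint_positions": joint angles; "joint_velocities": joint speeds; "tau": joint torques, N m; "tool_pos": TCP position; "eef_rot": TCP orientation; "contact_force": force on the tool from outside, world axes, zero at the start; "wrist_torque": the same for the moment, N m; "finger_gap": opening from 0.0 (shut) to 1.0 (fully open).
Only numpy, scipy, OpenCV 4.12 (cv2) and the standard library are available. Lean on these libraries where they do the work, as an engineer would, in place of code of your own. Each camera call takes 0.05 s, during which the arm holds its last target.

## Working session

There is one attempt and no reset: what is moved stays moved. The work goes in short steps, Python scripts to look and compute and a tool call to move; the robot and the scene stay as the last step left them, time stands still between calls to the robot, and variables do not carry over. Pictures are saved under pics/ and viewed, and the job is handed in when it is done.

Besides the shell and the picture viewer there is one more tool, called after "Request:" as a command line: name --argument value ..., lists and objects as JSON in quotes. servo_tool: Moves the arm, as the interface text tells. Its arguments: {"type":"object","properties":{"deltas":{"type":"array","items":{"type":"array"}},"grip_force":{"type":"number"}},"required":["deltas"]}

```bash
ls; mkdir -p pics; cat > h.py <<'E'
import numpy as np, cv2
from scipy.spatial.transform import Rotation as Rn
from plant import env, optics, workorder
def snap(name,fn):
    s=env.sense(); d=optics.snapshot(name)
    cv2.imwrite('pics/'+fn,cv2.cvtColor(d['img'],cv2.COLOR_RGB2BGR))
    d['s']=s
    np.save('pics/'+fn+'.npy',d,allow_pickle=True)
    return d
def load(fn): return np.load('pics/'+fn+'.npy',allow_pickle=True).item()
def ray(d,u,v):
    c=np.linalg.solve(np.array(d['mtx']),[u,v,1.])
    if 'mount' in d:
        M=np.array(d['mount']); R=Rn.from_quat(d['s']['eef_rot']).as_matrix()
        o=R@M[:3,3]+np.array(d['s']['tool_pos']); return o,R@M[:3,:3]@c
    R=np.array(d['R']); return -R.T@np.array(d['t']).ravel(),R.T@c
def onz(d,u,v,z):
    o,k=ray(d,u,v); return o+k*(z-o[2])/k[2]
def tri(*a):
    A=np.zeros((3,3));b=np.zeros(3)
    for d,u,v in a:
        o,k=ray(d,u,v);k=k/np.linalg.norm(k);P=np.eye(3)-np.outer(k,k);A+=P;b+=P@o
    return np.linalg.solve(A,b)
E
python3 - <<'E'
from h import *
for n in ['scene','top','wrist']: snap(n,n+'1.png')
print(env.sense())
E
```

```text
pics
{'time_s': 0.15, 'joint_positions': array([ 9.91495731e-01,  2.07299919e-01,  1.54260930e+00,  8.62693524e-07,
        1.39347732e+00, -1.50514852e-01]), 'joint_velocities': array([ 0.00120676, -0.00234631, -0.00619426, -0.00040365,  0.00127037,
        0.00111727]), 'tau': array([ 1.08634063e-04, -3.83513725e+01, -2.92036039e+01, -9.73548367e-05,
        6.67007320e-03,  7.26259373e-06]), 'tool_pos': array([238.76696824, 522.45364986, 230.35734977]), 'eef_rot': array([ 2.12754229e-01,  9.77105334e-01, -8.37736130e-04, -3.20483304e-04]), 'contact_force': array([-0.43684159, -0.35658502, -0.6664765 ]), 'wrist_torque': array([ 0.00633838, -0.02522631, -0.08423747]), 'finger_gap': 0.9974973406702675}
```

View pics/scene1.png

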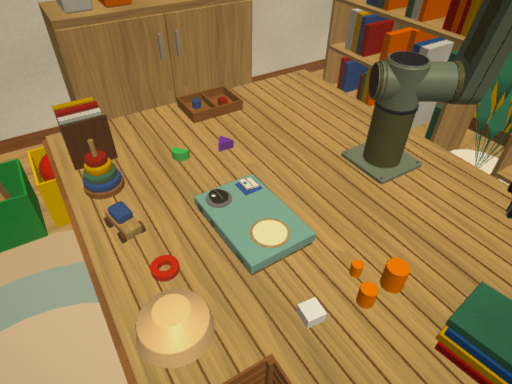

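View pics/top1.png

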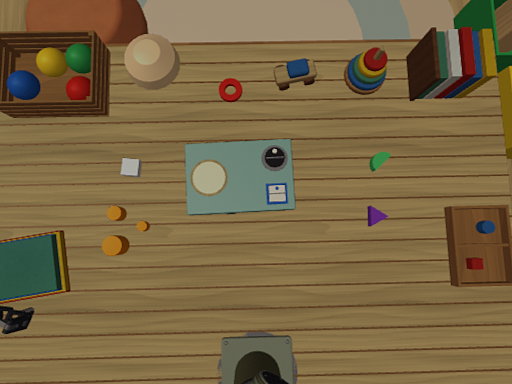

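View pics/wrist1.png

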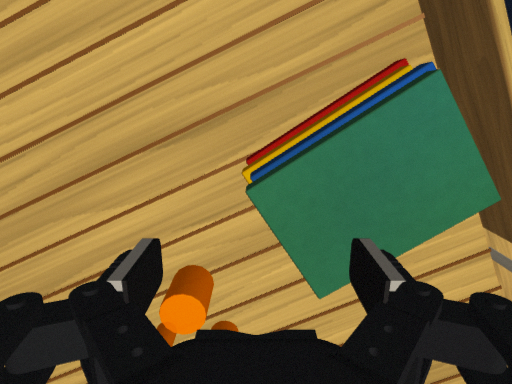

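The scene and top views show three amber cylinders. In the top view they are large at about (112,245), middle at about (116,213) and small at about (142,226). The window is at (209,177), the black rocker at (274,157) and the music switch at (277,193). Next I'll measure these.

```bash
python3 - <<'E'
from h import *
T=load('top1.png');S=load('scene1.png')
for n,d in (('top',T),('scene',S)):
    h=cv2.cvtColor(d['img'],cv2.COLOR_RGB2HSV)
    roi=np.zeros(h.shape[:2],np.uint8)
    if n=='top': roi[195:265,90:160]=1
    else: roi[240:320,330:425]=1
    m=cv2.inRange(h,(5,215,120),(17,255,255))*roi
    k,l,st,c=cv2.connectedComponentsWithStats(m)
    for i in range(1,k):
        if st[i,4]>20: print(n,st[i],c[i].round(1))
    b=d['img'].copy(); x0,x1,y0,y1=(90,310,125,265) if n=='top' else (190,425,165,325)
    cv2.imwrite(f'pics/z_{n}.png',cv2.resize(b[y0:y1,x0:x1,::-1],None,fx=3.4,fy=3.4,interpolation=cv2.INTER_CUBIC))
    print(n,'cam',ray(d,256,192))
E
```

```text
top [114 236   8  19  27] [118.6 245.3]
top cam (array([ 367.85745343,   14.1442013 , 1067.12070198]), array([ 0.11824291, -0.02161441, -0.99279958]))
scene [381 258  29  35 692] [395.9 274.8]
scene [350 260  14  18 171] [356.4 268.1]
scene [357 282  21  27 400] [367.4 294.5]
scene cam (array([927.58800433, 668.30296688, 756.60875043]), array([-0.41240977, -0.63769774, -0.65085295]))
```

```bash
python3 - <<'E'
from h import *
T=load('top1.png');S=load('scene1.png')
for n,d in (('top',T),('scene',S)):
    h=cv2.cvtColor(d['img'],cv2.COLOR_RGB2HSV)
    roi=np.zeros(h.shape[:2],np.uint8)
    if n=='top': roi[145:208,185:235]=1
    else: roi[210:255,240:300]=1
    m=cv2.inRange(h,(15,20,190),(40,120,255))*roi
    cs,_=cv2.findContours(m,cv2.RETR_EXTERNAL,cv2.CHAIN_APPROX_NONE)
    c=max(cs,key=cv2.contourArea); e=cv2.fitEllipse(c); print(n,'win',e, onz(d,*e[0],47))
    m2=cv2.inRange(h,(70,50,60),(92,170,230))
    cs,_=cv2.findContours(m2,cv2.RETR_EXTERNAL,cv2.CHAIN_APPROX_NONE)
    c=[c for c in cs if cv2.pointPolygonTest(c,e[0],False)>=0]
    if c:
        r=cv2.minAreaRect(c[0]); print(r); bp=cv2.boxPoints(r)
        print([onz(d,*p,45).round(0) for p in bp])
E
```

```text
Traceback (most recent call last):
ValueError: max() iterable argument is empty
```

```bash
ls pics
```

```text
scene1.png
scene1.png.npy
top1.png
top1.png.npy
wrist1.png
wrist1.png.npy
z_scene.png
z_top.png
```

View pics/z_top.png

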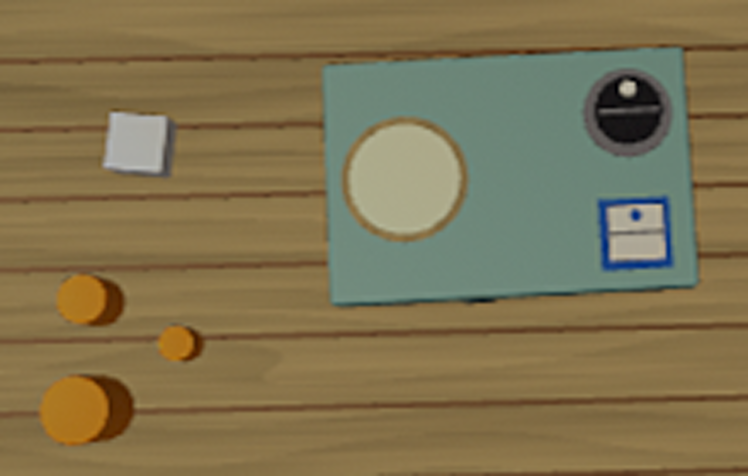

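View pics/z_scene.png

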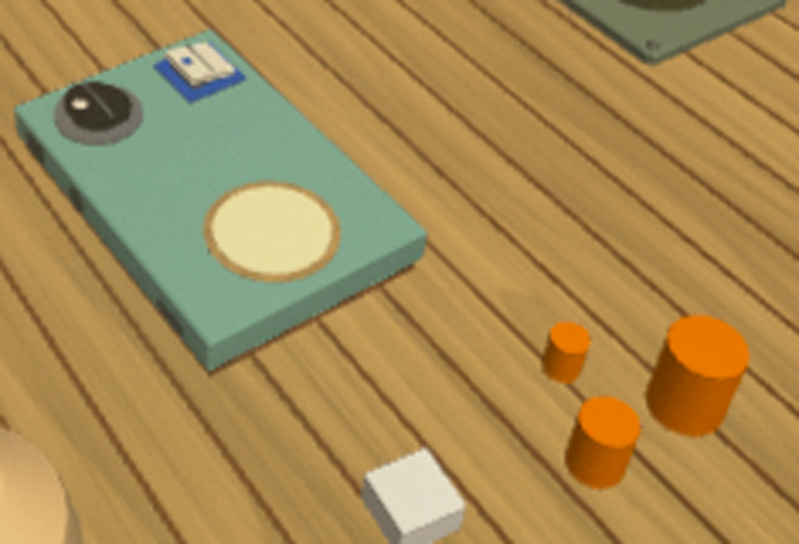

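The crops show the middle cylinder's top at about (114,213) in the top view and (369,289) in the scene view. The window and the rockers (each with its dot) are clear. I'll fit them precisely with looser masks.

```bash
python3 - <<'E'
from h import *
T=load('top1.png');S=load('scene1.png')
for p in [(114,213),(209,177),(274,150),(230,195),(118.6,245)]: print('top hsv',p,cv2.cvtColor(T['img'],cv2.COLOR_RGB2HSV)[int(p[1]),int(p[0])])
for p in [(369,289),(365,301),(269,233),(240,210)]: print('sc hsv',p,cv2.cvtColor(S['img'],cv2.COLOR_RGB2HSV)[int(p[1]),int(p[0])])
def fit(d,lo,hi,seed,box=False):
    h=cv2.cvtColor(d['img'],cv2.COLOR_RGB2HSV); m=cv2.inRange(h,lo,hi)
    cs,_=cv2.findContours(m,cv2.RETR_EXTERNAL,cv2.CHAIN_APPROX_NONE)
    c=[c for c in cs if cv2.pointPolygonTest(c,seed,False)>=0]
    if not c: return None
    c=max(c,key=cv2.contourArea)
    return (cv2.minAreaRect(c) if box else cv2.fitEllipse(c)),cv2.contourArea(c)
print('cylT',fit(T,(8,190,160),(22,255,255),(114,213)))
print('cylS',fit(S,(5,200,215),(22,255,255),(369,289)))
print('winT',fit(T,(20,20,170),(45,90,255),(209,177)))
print('winS',fit(S,(18,20,190),(45,120,255),(269,233)))
print('boxT',fit(T,(65,30,60),(100,170,230),(235,190),True))
p=tri((T,114.1,212.9),(S,368.8,289.1));print('cyl top',p)
E
```

```text
top hsv (114, 213) [ 18 209 172]
top hsv (209, 177) [ 28  50 172]
top hsv (274, 150) [ 23  32 184]
top hsv (230, 195) [ 74  49 136]
top hsv (118.6, 245) [ 18 212 172]
sc hsv (369, 289) [ 15 255 232]
sc hsv (365, 301) [ 15 255 162]
sc hsv (269, 233) [ 25  81 231]
sc hsv (240, 210) [ 68  57 166]
cylT (((113.42523193359375, 212.4630126953125), (12.732166290283203, 13.183526039123535), 35.22077560424805), 130.0)
cylS (((368.9855041503906, 288.5385437011719), (12.545027732849121, 17.218036651611328), 114.86505889892578), 168.0)
winT (((208.46847534179688, 177.11715698242188), (30.179431915283203, 30.487529754638672), 5.610857009887695), 721.0)
winS (((269.6715393066406, 232.26318359375), (25.28136444091797, 34.88231658935547), 94.60753631591797), 690.0)
boxT (((239.08285522460938, 176.5745849609375), (71.05953979492188, 107.53536987304688), 86.98721313476562), 7378.5)
cyl top [439.53214201 381.53327691  46.27220012]
```

```bash
python3 - <<'E'
from h import *
T=load('top1.png');S=load('scene1.png')
print('cyl',tri((T,113.43,212.46),(S,368.98,288.54)), onz(T,113.43,212.46,50),onz(S,368.98,288.54,50))
w=tri((T,208.47,177.12),(S,269.67,232.26)); print('win',w,onz(T,208.47,177.12,47),onz(S,269.67,232.26,47))
bp=cv2.boxPoints(((239.083,176.575),(71.06,107.54),86.987)); print([onz(T,*p,45).round(1) for p in bp])
# dots and edges
def z(d,u,v,n): 
    x,y=(90,125) if n=='t' else (190,165); return (u/3.4+x,v/3.4+y)
pt=z(T,627,88,'t');ps=z(S,79,104,'s');print('dot',tri((T,*pt),(S,*ps)),onz(T,*pt,64))
pt=z(T,628,111,'t');ps=z(S,100,107,'s');print('pivot',tri((T,*pt),(S,*ps)),onz(T,*pt,59))
pt=z(T,636,232,'t');ps=z(S,203,63,'s');print('music',tri((T,*pt),(S,*ps)))
print(T['mtx'])
for r in (((113.43-6.4,212.46),(113.43+6.4,212.46)),): print(onz(T,*r[0],50)-onz(T,*r[1],50))
E
```

```text
cyl [440.53545676 382.09753736  49.79438296] [441.13795971 381.32991668  50.        ] [439.92187799 382.73532455  50.        ]
win [532.66300695 123.57189865  46.34164752] [533.64302914 122.62360995  47.        ] [532.0007733  125.02417499  47.        ]
[array([629.7, 192. ,  45. ]), array([ 640.1, -110.1,   45. ]), array([ 439.6, -113.4,   45. ]), array([430.5, 181.6,  45. ])]
dot [599.08966364 -60.19906388  63.45582322] [600.27171822 -61.07508241  64.        ]
pivot [581.48123678 -60.55821086  52.3021942 ] [582.34379798 -61.69718001  59.        ]
music [481.00126643 -63.31968164  54.98938796]
[[372.24256649   0.         253.05493947]
 [  0.         372.24256649 189.73647498]
 [  0.           0.           1.        ]]
[ 0.75517177 34.68777626  0.        ]
```

```bash
cat >> h.py <<'E'
def go(p,jaw=None):
    s=env.sense();R=Rn.from_quat(s['eef_rot']).as_matrix();P=np.array(s['tool_pos'])
    print('t',round(s['time_s'],2),'pos',P.round(1),'tilt z',R[:,2].round(4),'jaw deg',np.degrees(np.arctan2(R[1,1],R[0,1])).round(1),'gap',round(s['finger_gap'],3),'F',np.array(s['contact_force']).round(1))
    print('units',(R.T@(np.array(p)-P)/150).round(3))
    print('straightening+yaw rotvec units:',(np.degrees((Rn.from_matrix(R).inv()*des(jaw)).as_rotvec())/30).round(3) if jaw is not None else '')
def des(j):
    a=np.radians(j);y=np.array([np.cos(a),np.sin(a),0]);z=np.array([0,0,-1.]);return Rn.from_matrix(np.array([np.cross(y,z),y,z]).T)
E
python3 -c "
from h import *
go((440.5,382,150),100)"
```

```text
t 0.15 pos [238.8 522.5 230.4] tilt z [-0.001  -0.0015 -1.    ] jaw deg 65.4 gap 0.997 F [-0.4 -0.4 -0.7]
units [-1.613 -0.291  0.536]
straightening+yaw rotvec units: [-0.003 -0.002 -1.152]
```

Request:
servo_tool --deltas '[[[-0.3,-0.06,0.05],[0,0,-0.3],1],[[-0.6,-0.12,0.1],[0,0,-0.6],1],[[-0.9,-0.18,0.2],[0,0,-0.9],0.8],[[-1.0,-0.18,0.3],[0,0,-1.0],0.8],[[-1.0,-0.18,0.3],[0,0,-1.0],0.8]]'

```text
time_s: 0.78
tool_pos: [364.2, 434.5, 184.4]
eef_rot: [-0.046, 0.999, -0.001, -0.002]
contact_force: [-1.0, 1.1, -0.1]
finger_gap: 0.801
```

```bash
python3 -c "
from h import *
go((440.5,382,140),100); snap('wrist','wrist2.png')"
```

```text
t 0.78 pos [364.2 434.5 184.4] tilt z [-0.0031 -0.0026 -1.    ] jaw deg 95.3 gap 0.801 F [-1.   1.1 -0.1]
units [-0.476 -0.394  0.296]
straightening+yaw rotvec units: [-0.004 -0.007 -0.158]
```

View pics/wrist2.png

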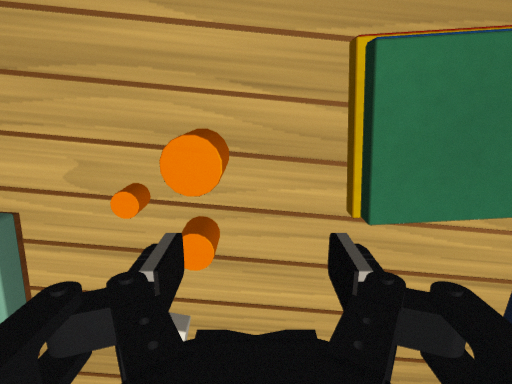

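The wrist view shows the large cylinder at (192,165), the small at (127,203) and the middle, which is the target, at (197,250), partly hidden by a finger.

Request:
servo_tool --deltas '[[[-0.24,-0.2,0.1],[0,0,-0.1],0.8],[[-0.47,-0.39,0.2],[0,0,-0.16],0.8],[[-0.476,-0.394,0.296],[0,0,-0.16],0.8],[[-0.476,-0.394,0.296],[0,0,-0.16],0.8]]'

```text
time_s: 1.32
tool_pos: [439.2, 384.2, 140.8]
eef_rot: [-0.089, 0.996, -0.0, -0.002]
contact_force: [-0.6, 0.5, -0.3]
finger_gap: 0.798
```

```bash
python3 -c "
from h import *
go((440.5,382,13),100); snap('wrist','wrist3.png');snap('top','top3.png')"
```

```text
t 1.32 pos [439.2 384.2 140.8] tilt z [-0.003 -0.001 -1.   ] jaw deg 100.2 gap 0.798 F [-0.6  0.5 -0.3]
units [-0.008 -0.015  0.852]
straightening+yaw rotvec units: [-0.001 -0.006  0.008]
```

View pics/wrist3.png

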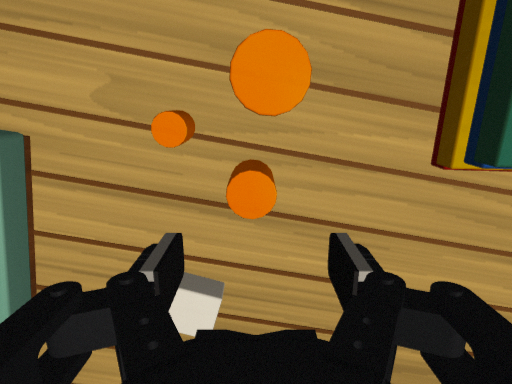

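The middle cylinder's top is at about (251,194), centred between the fingers. I'll cross-check that with a ray from the wrist camera.

```bash
python3 -c "
from h import *
d=load('wrist3.png')
h=cv2.cvtColor(d['img'],cv2.COLOR_RGB2HSV)
m=cv2.inRange(h,(5,200,215),(22,255,255));cs,_=cv2.findContours(m,0,cv2.CHAIN_APPROX_NONE)
for c in cs:
  if cv2.contourArea(c)>300:
    e=cv2.fitEllipse(c);print(e,onz(d,*e[0],50), tri((d,*e[0]),(load('scene1.png'),368.98,288.54)))
"
```

```text
((251.1664581298828, 194.2226104736328), (46.05117416381836, 48.04553985595703), 93.36912536621094) [441.0200638 380.5306437  50.       ] [440.44807431 381.63586604  50.1406787 ]
((168.55369567871094, 128.86595153808594), (32.49602508544922, 34.97577667236328), 141.5801239013672) [402.82452411 312.38144415  50.        ] [403.23064008 329.56744883  -2.7758917 ]
((270.6068115234375, 71.76029968261719), (78.19548797607422, 83.70599365234375), 4.281749248504639) [350.93770995 378.31193331  50.        ] [355.75326666 361.34950117 -49.47458997]
```

Request:
servo_tool --deltas '[[[-0.008,-0.019,0.3],[0,0,0],0.8],[[-0.008,-0.019,0.55],[0,0,0],0.8],[[-0.008,-0.019,0.75],[0,0,0],0.8],[[-0.008,-0.019,0.85],[0,0,0],0.8],[[-0.008,-0.019,0.85],[0,0,0],0.7],[[-0.008,-0.019,0.85],[0,0,0],0.3],[[-0.008,-0.019,0.85],[0,0,0],0.3],[[-0.008,-0.019,0.85],[0,0,0],0.3],[[-0.008,-0.019,0.85],[0,0,0],0.3]]' --grip_force 30

```text
time_s: 2.55
tool_pos: [444.1, 382.4, 16.3]
eef_rot: [-0.089, 0.996, 0.001, 0.002]
contact_force: [-0.7, 1.0, 5.9]
finger_gap: 0.459
```

```bash
python3 -c "
from h import *
go((440.5,382,130),100)"
```

```text
t 2.55 pos [444.1 382.4  16.3] tilt z [ 0.003   0.0023 -1.    ] jaw deg 100.2 gap 0.459 F [-0.7  1.   5.9]
units [ 0.021  0.003 -0.758]
straightening+yaw rotvec units: [0.003 0.006 0.007]
```

Request:
servo_tool --deltas '[[[0,0,-0.2],[0,0,0],0.3],[[0,0,-0.5],[0,0,0],0.3],[[0,0,-0.8],[0,0,0],0.3],[[0,0,-0.8],[0,0,0],0.3]]'

```text
time_s: 3.05
tool_pos: [445.7, 383.2, 139.4]
eef_rot: [-0.089, 0.996, 0.002, 0.004]
contact_force: [0.0, 0.1, -0.8]
finger_gap: 0.456
```

```bash
python3 -c "
from h import *
go((532.8,123.8,130),92);snap('wrist','wrist4.png');snap('scene','scene4.png')"
```

```text
t 3.05 pos [445.7 383.2 139.4] tilt z [ 0.0085  0.0053 -0.9999] jaw deg 100.2 gap 0.456 F [ 0.   0.1 -0.8]
units [-0.264 -1.805  0.059]
straightening+yaw rotvec units: [0.008 0.017 0.274]
```

View pics/wrist4.png

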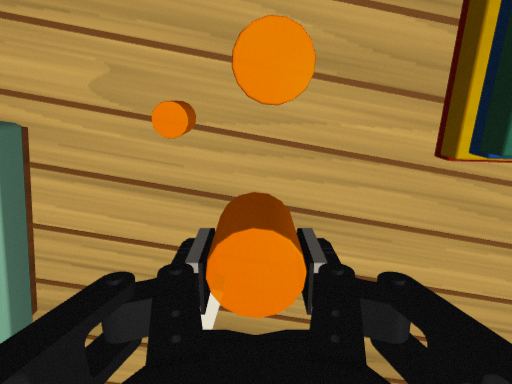

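View pics/scene4.png

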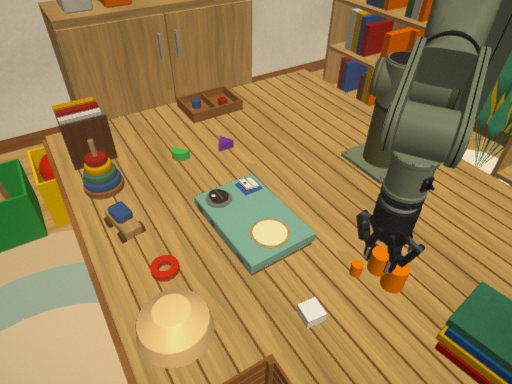

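The cylinder is held, with its top at about (256,268) in the wrist view. I'll work out its offset in the hand.

```bash
python3 -c "
from h import *
d=load('wrist4.png');P=np.array(d['s']['tool_pos']);R=Rn.from_quat(d['s']['eef_rot']).as_matrix()
h=cv2.cvtColor(d['img'],cv2.COLOR_RGB2HSV)
m=cv2.inRange(h,(5,200,222),(22,255,255));cs,_=cv2.findContours(m,0,cv2.CHAIN_APPROX_NONE)
for c in cs:
  if cv2.contourArea(c)>3000:
    e=cv2.fitEllipse(c);q=onz(d,*e[0],P[2]+34);print(e,q,'tool off',R.T@(q-P))
"
```

```text
((255.9449462890625, 272.8124084472656), (86.97115325927734, 97.01298522949219), 89.83301544189453) [441.84909444 382.12229201 173.41364483] tool off [  3.66465623  -0.21638077 -34.03678372]
((273.71002197265625, 59.27975082397461), (80.29813385009766, 86.79627990722656), 4.36777925491333) [365.28729047 373.98242063 173.41364483] tool off [ 80.45227725   5.36415454 -34.73407626]
```

Request:
servo_tool --deltas '[[[-0.12,-0.3,0],[0,0,0],0.3],[[-0.2,-0.6,0],[0,0,0.1],0.3],[[-0.25,-0.9,0],[0,0.01,0.2],0.3],[[-0.28,-1.0,0],[0.008,0.017,0.27],0.3],[[-0.28,-1.0,0],[0.008,0.017,0.27],0.3]]'

```text
time_s: 3.78
tool_pos: [509.9, 240.4, 132.7]
eef_rot: [-0.018, 1.0, -0.003, -0.006]
contact_force: [-0.4, 0.9, 0.2]
finger_gap: 0.458
```

```bash
python3 -c "
from h import *
go((536.5,123.8,130),92)"
```

```text
t 3.77 pos [509.9 240.4 132.7] tilt z [-0.0115 -0.0055 -0.9999] jaw deg 92.0 gap 0.458 F [-0.4  0.9  0.2]
units [-0.15  -0.783  0.02 ]
straightening+yaw rotvec units: [-0.01  -0.022  0.001]
```

Request:
servo_tool --deltas '[[[-0.07,-0.35,0],[0,0,0],0.3],[[-0.13,-0.68,0],[0,0,0],0.3],[[-0.15,-0.78,0],[0,0,0],0.3],[[-0.15,-0.78,0],[0,0,0],0.3],[[-0.15,-0.78,0],[0,0,0],0.3]]'

```text
time_s: 4.4
tool_pos: [536.9, 126.9, 134.4]
eef_rot: [-0.02, 1.0, -0.002, -0.005]
contact_force: [0.7, 0.1, -0.7]
finger_gap: 0.458
```

```bash
python3 -c "
from h import *
go((536.5,123.8,67),92);snap('wrist','wrist5.png');go((536.5,123.8,67),92)"
```

```text
t 4.4 pos [536.9 126.9 134.4] tilt z [-0.0092 -0.0043 -0.9999] jaw deg 92.2 gap 0.458 F [ 0.7  0.1 -0.7]
units [-0.001 -0.018  0.45 ]
straightening+yaw rotvec units: [-0.008 -0.018  0.008]
t 4.45 pos [536.9 126.9 134.5] tilt z [-0.009  -0.0045 -0.9999] jaw deg 92.3 gap 0.458 F [-0.2  0.7 -0.6]
units [-0.001 -0.018  0.45 ]
straightening+yaw rotvec units: [-0.008 -0.017  0.009]
```

View pics/wrist5.png

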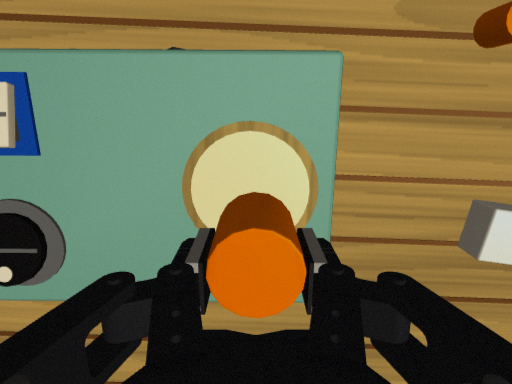

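The wrist view shows the window centred at about (250,189), the cylinder above it, and the black rocker at about (10,245).

```bash
python3 -c "
from h import *
d=load('wrist5.png')
print(onz(d,250.5,189.5,47),onz(d,10,249,57),onz(d,5,274,64))
print(d['mtx'])"
```

```text
[532.98334269 122.08056797  47.        ] [585.15004391 -60.53921665  57.        ] [602.57399913 -61.84198637  64.        ]
[[315.00428333   0.         255.61573084]
 [  0.         315.00428333 189.28577333]
 [  0.           0.           1.        ]]
```

Request:
servo_tool --deltas '[[[0,-0.02,0.15],[-0.008,-0.018,0],0.3],[[0,-0.025,0.3],[-0.008,-0.018,0],0.3],[[0,-0.025,0.41],[-0.008,-0.018,0],0.3],[[0,-0.025,0.45],[-0.008,-0.018,0],0.3],[[0,-0.025,0.45],[-0.008,-0.018,0],0.3],[[0,-0.025,0.45],[-0.008,-0.018,0],0.3]]'

```text
time_s: 5.2
tool_pos: [537.9, 121.2, 68.2]
eef_rot: [-0.019, 1.0, -0.0, 0.001]
contact_force: [-0.3, 0.4, -0.8]
finger_gap: 0.458
```

```bash
python3 -c "
from h import *
go((536.6,123,63),92)"
```

```text
t 5.2 pos [537.9 121.2  68.2] tilt z [ 2.7e-03 -4.0e-04 -1.0e+00] jaw deg 92.1 gap 0.458 F [-0.3  0.4 -0.8]
units [0.008 0.012 0.034]
straightening+yaw rotvec units: [-0.001  0.005  0.005]
```

Creep down in 1 mm steps until it touches.

Request:
servo_tool --deltas '[[[0.008,0.008,0.013],[0,0,0],0.3],[[0.008,0.008,0.02],[0,0,0],0.3],[[0.008,0.008,0.026],[0,0,0],0.3],[[0.008,0.008,0.03],[0,0,0],0.3],[[0.008,0.008,0.03],[0,0,0],0.3]]'

```text
time_s: 5.82
tool_pos: [535.9, 122.2, 63.4]
eef_rot: [-0.019, 1.0, -0.0, 0.0]
contact_force: [-3.4, 0.6, 5.4]
finger_gap: 0.455
```

Request:
servo_tool --deltas '[[[0,0,0],[0,0,0],0.5],[[0,0,0],[0,0,0],0.6],[[0,0,0],[0,0,0],0.8],[[0,0,0],[0,0,0],0.8],[[0,0,-0.2],[0,0,0],0.8],[[0,0,-0.5],[0,0,0],0.8],[[0,0,-0.8],[0,0,0],0.8],[[0,0,-0.8],[0,0,0],0.8]]'

```text
time_s: 6.82
tool_pos: [539.2, 122.5, 187.8]
eef_rot: [-0.019, 1.0, -0.0, 0.006]
contact_force: [0.1, 0.5, 0.6]
finger_gap: 0.804
```

```bash
python3 -c "
from h import *
go((603,-61.5,120),92);snap('wrist','wrist6.png');snap('top','top6.png')
"
```

```text
t 6.83 pos [539.2 122.5 187.8] tilt z [ 1.130e-02  1.000e-04 -9.999e-01] jaw deg 92.1 gap 0.804 F [0.1 0.5 0.6]
units [-0.374 -1.242  0.457]
straightening+yaw rotvec units: [-0.001  0.022  0.005]
```

View pics/wrist6.png

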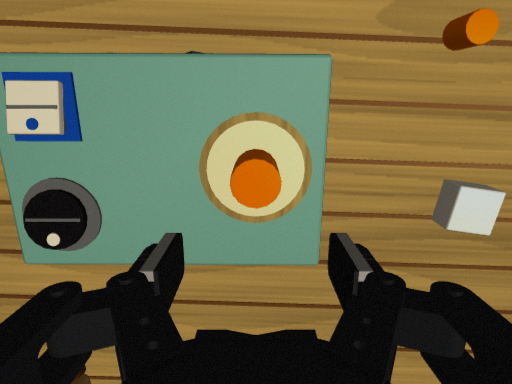

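The cylinder stands in the window, its top at (255,184) and the window centre at (256,168). The black rocker's centre line is at (53,220) and its dot at (53,240). The music dot is at (32,124).

```bash
python3 -c "
from h import *
d=load('wrist6.png')
w=onz(d,255.8,167.5,47);c=onz(d,255.5,183.5,97)
print('win',w,'cyl',c,np.hypot(*(w-c)[:2]))
p=onz(d,53,220,58);q=onz(d,53,240,64);print(p,q)
m=onz(d,32,124,64);print('music dot',m)
a=0.02;R=np.array([[np.cos(a),-np.sin(a)],[np.sin(a),np.cos(a)]])
for l in [(45,-185),(66,-185),(-55,-185)]: print(l,w[:2]+R@np.array(l))
"
```

```text
win [531.48725769 121.95399644  47.        ] cyl [533.18863099 121.80804669  97.        ] 1.7076218674895602
[585.85087827 -63.69557549  58.        ] [603.18245498 -62.42665835  64.        ]
music dot [498.15269125 -65.06200057  64.        ]
(45, -185) [580.17801132 -62.10906479]
(66, -185) [601.17381146 -61.68909279]
(-55, -185) [480.19801066 -64.10893146]
```

Request:
servo_tool --deltas '[[[-0.1,-0.3,0],[0,0,0],0.5],[[-0.2,-0.6,0],[0,0,0],0.2],[[-0.3,-0.9,0],[0,0,0],0],[[-0.37,-1.0,0.05],[0,0.02,0],0],[[-0.37,-1.0,0.2],[0,0.02,0],0],[[-0.37,-1.0,0.2],[0,0.02,0],0]]'

```text
time_s: 7.68
tool_pos: [593.8, -24.6, 148.6]
eef_rot: [-0.019, 1.0, 0.001, -0.009]
contact_force: [-0.2, -1.2, 0.8]
finger_gap: 0.004
```

```bash
python3 -c "
from h import *
go((602.5,-62,85),92)"
```

```text
t 7.67 pos [593.8 -24.6 148.6] tilt z [-0.0184  0.0011 -0.9998] jaw deg 92.1 gap 0.004 F [-0.2 -1.2  0.8]
units [-0.057 -0.252  0.423]
straightening+yaw rotvec units: [ 0.003 -0.035  0.005]
```

Request:
servo_tool --deltas '[[[-0.05,-0.2,0.1],[0,-0.02,0],0],[[-0.057,-0.252,0.25],[0,-0.02,0],0],[[-0.057,-0.252,0.4],[0,-0.02,0],0],[[-0.057,-0.252,0.42],[0,-0.02,0],0],[[-0.057,-0.252,0.42],[0,-0.02,0],0]]'

```text
time_s: 8.3
tool_pos: [606.2, -62.5, 90.2]
eef_rot: [-0.019, 1.0, -0.0, 0.0]
contact_force: [-0.4, -0.7, -0.5]
finger_gap: 0.002
```

```bash
python3 -c "
from h import *
go((602.5,-62,59),92);snap('wrist','wrist7.png');snap('scene','scene7.png')"
```

```text
t 8.3 pos [606.2 -62.5  90.2] tilt z [ 9.e-04 -5.e-04 -1.e+00] jaw deg 92.2 gap 0.002 F [-0.4 -0.7 -0.5]
units [0.025 0.004 0.208]
straightening+yaw rotvec units: [-0.001  0.002  0.006]
```

View pics/wrist7.png

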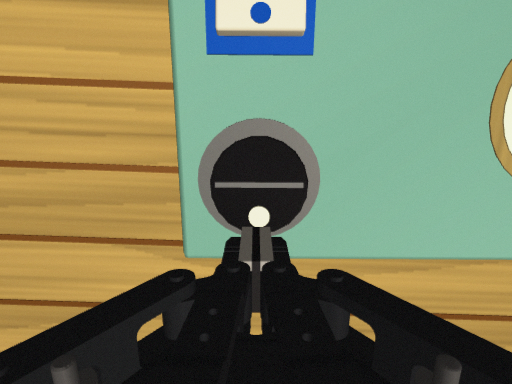

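View pics/scene7.png

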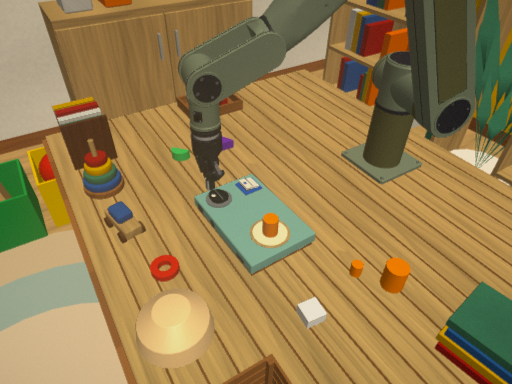

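The fingertips sit right over the dot side of the black rocker: dot at (259,216), pivot line at (259,185). Now I'll press.

Request:
servo_tool --deltas '[[[0.025,0,0.06],[0,0,0],0],[[0.025,0,0.12],[0,0,0],0],[[0.025,0,0.16],[0,0,0],0],[[0.025,0,0.18],[0,0,0],0],[[0.025,0,0.195],[0,0,0],0],[[0.025,0,0.195],[0,0,0],0]]'

```text
time_s: 9.15
tool_pos: [602.0, -63.3, 60.2]
eef_rot: [-0.019, 1.0, -0.0, -0.0]
contact_force: [-0.7, -0.2, -0.6]
finger_gap: 0.001
```

```bash
python3 -c "
from h import *
go((602.5,-62,58),92);snap('wrist','wrist8.png')"
```

```text
t 9.15 pos [602.  -63.3  60.2] tilt z [-2.e-04 -7.e-04 -1.e+00] jaw deg 92.1 gap 0.001 F [-0.7 -0.2 -0.6]
units [-0.004  0.009  0.015]
straightening+yaw rotvec units: [-0.001 -0.     0.005]
```

View pics/wrist8.png

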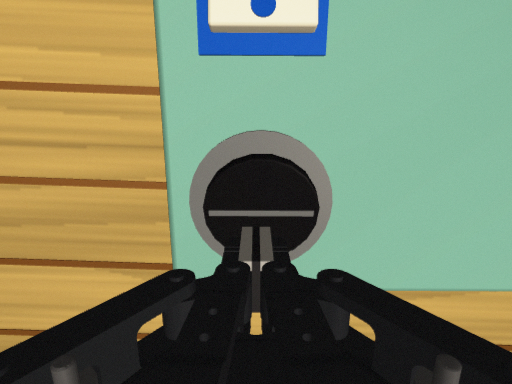

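The fingertips are at z 60 with no load, so the rocker has probably snapped. I'll back off and look.

Request:
servo_tool --deltas '[[[0,0,0.01],[0,0,0],0],[[0,0,0.01],[0,0,0],0],[[0,0,-0.2],[0,0,0],0],[[0,0,-0.5],[0,0,0],0],[[0,0,-0.9],[0,0,0],0],[[0,0,-0.9],[0,0,0],0],[[0,0,-0.9],[0,0,0],0]]'

```text
time_s: 10.07
tool_pos: [602.0, -63.1, 195.5]
eef_rot: [-0.019, 1.0, -0.0, 0.0]
contact_force: [-0.4, -0.2, -0.3]
finger_gap: 0.003
```

```bash
python3 -c "
from h import *
go((602.5,-62,58),92);snap('wrist','wrist9.png');d=snap('scene','scene9.png')
cv2.imwrite('pics/z9.png',cv2.resize(d['img'][165:280,185:325,::-1],None,fx=5,fy=5,interpolation=2))"
```

```text
t 10.07 pos [602.  -63.1 195.5] tilt z [ 7.e-04 -6.e-04 -1.e+00] jaw deg 92.1 gap 0.003 F [-0.4 -0.2 -0.3]
units [-0.003  0.008  0.916]
straightening+yaw rotvec units: [-0.001  0.001  0.004]
```

View pics/wrist9.png

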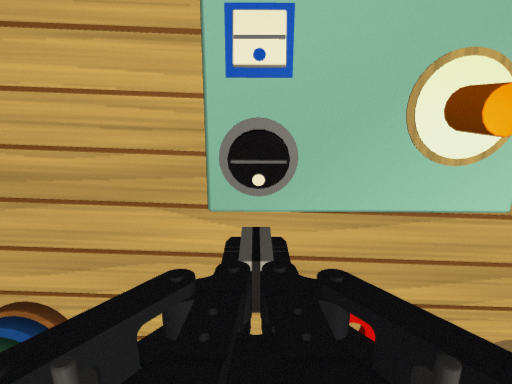

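View pics/z9.png

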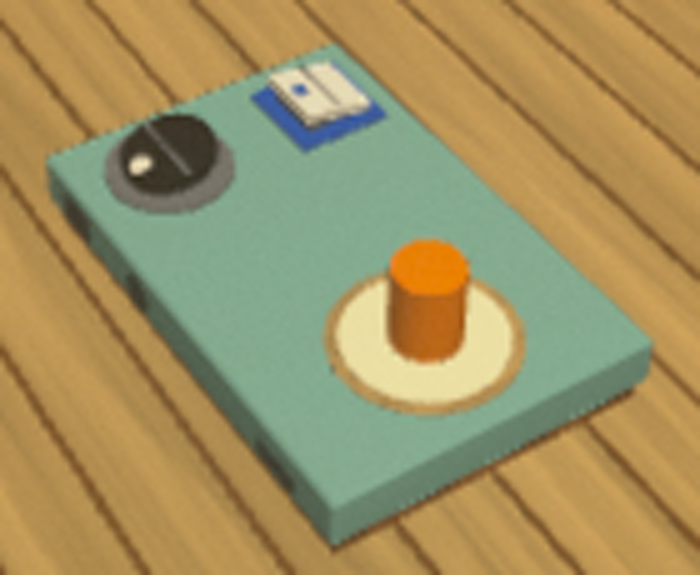

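The dot now looks lower in the scene view, the far half of the disc is raised over its collar, and the window looks brighter. I'll triangulate the dots and compare before with after.

```bash
python3 -c "
from h import *
A=(load('wrist6.png'),load('scene4.png'));B=(load('wrist9.png'),load('scene9.png'))
def dot(d,c,r,blue):
  h=cv2.cvtColor(d['img'],cv2.COLOR_RGB2HSV);x,y=c
  m=cv2.inRange(h,(105,130,60),(125,255,255)) if blue else cv2.inRange(h,(0,0,125),(180,80,255))
  k=np.zeros_like(m);cv2.circle(k,c,r,255,-1);m&=k
  M=cv2.moments(m,True);return M['m10']/M['m00'],M['m01']/M['m00'],M['m00']
for n,(w,s),cw in(('before',*[A],(53,240)),('after',*[B],(259,180))):
  a=dot(w,cw,8,0);b=dot(s,(213,196),5,0);print(n,a,b,tri((w,*a[:2]),(s,*b[:2])))
for n,(w,s),cw in(('mus before',A,(32,124)),('mus after',B,(259,54))):
  a=dot(w,cw,8,1);b=dot(s,(245,183),3,1);print(n,a,b,tri((w,*a[:2]),(s,*b[:2])))
d=B[1];print('window HSV',[cv2.cvtColor(x['img'],cv2.COLOR_RGB2HSV)[240,262] for x in (A[1],d)])
"
```

```text
before (52.75555555555555, 239.21481481481482, 135.0) (213.16666666666666, 195.08333333333334, 12.0) [599.44444477 -57.95628607  68.21774516]
after (258.11811023622045, 179.54330708661416, 127.0) (212.5, 197.5, 14.0) [601.85464432 -60.37777656  57.44402597]Traceback (most recent call last):
  File "<string>", line 12, in <module>
    a=dot(w,cw,8,1);b=dot(s,(245,183),3,1);print(n,a,b,tri((w,*a[:2]),(s,*b[:2])))
                      ~~~^^^^^^^^^^^^^^^^^
  File "<string>", line 8, in dot
    M=cv2.moments(m,True);return M['m10']/M['m00'],M['m01']/M['m00'],M['m00']
                                 ~~~~~~~~^~~~~~~~~
ZeroDivisionError: float division by zero
```

The dot's height fell from about 68 to 57.4 mm; the "on" height is 57 mm. The music switch was never approached, so I'm handing in.

```bash
python3 -c "
from h import *
d=load('wrist9.png');print('music dot from wrist at z64',onz(d,259.5,54.5,64))
s=load('scene9.png');print('cyl top',onz(s,429/5+185,266/5+165,97),'win',onz(s,425/5+185,340/5+165,47))
print(workorder.hand_in())"
```

```text
music dot from wrist at z64 [497.86365621 -64.48059271  64.        ]
cyl top [531.12149851 125.13300453  97.        ] win [532.71207929 127.61198246  47.        ]
the job is handed in; nothing more can be done
None
```

I stood the middle-sized amber cylinder upright in the middle of the round window and let go of it. I then pressed the dotted half of the black rocker with closed fingers until it snapped over, backed off to about z 195 mm, and handed the job in at about 10 s. No verdict was reported.

Last checks:
- **Cylinder:** it stands upright about 2–3 mm from the window centre. The wrist view gave 1.7 mm and the scene view about 3 mm.
- **Black rocker:** the dot's height went from about 68 mm (a noisy reading, 65 expected) to 57.4 mm (57 expected for on).
- **Music switch:** it was never touched. Its dot measured in the same place before and after, to within 1 mm, assuming the off height of 64 mm. My two-view check of its height failed because the blue mask found no pixels in the scene view. I judged it still off from the pictures.
- **Robot:** it was clear of everything at the end, with no contact force beyond sensor noise.

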